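# Weigh out the bone blanks against the slate

### The job

Weigh out the lot of three bone blanks against the slate slip: take the one blank that lies in the slate's pan and lay it flat in the other pan with the two other blanks, the slate staying alone, then slide the brass poise along the beam until, let go, the beam comes to rest level. The balance is delicate: set things down and push gently, by feel, and leave the other things on the bench where they are.

Things in the scene. Friction and masses are not known exactly. Their poses are not given: they have to be found in the camera images.
- balance: beam balance on a fixed grey base plate 150 x 130 mm. Origin: bench level under its middle; z up, y along the level beam to its left pan, x across the beam; yaw within 0.15 rad of the world. The pivot axis lies along x, 115 mm above the origin. Delicate: neither the fingers nor a blank may ever press on any part of it with more than 20 N.
- beam (a joint): tilt of the beam, rad: 0 = level, positive = left (+y) pan higher. Stops at -0.09 and 0.09. Near level a turning moment of about 0.2 to 0.25 N m gives 1 rad; it settles about 1.5 s after it is let go. Pushing the poise tilts the beam, so the tilt tells the balance only when nothing touches it.
- pan_left (a point): middle of the floor of the left pan, an open aluminium tray; inside 160 mm (x, across the beam) by 106 mm (y), rim 7 mm above the floor. 125 mm from the pivot along the beam, 12 mm above the pivot line when level. Its frame tilts with the beam.
- pan_right (a point): the same point of the right pan (-y side).
- poise (a joint): place of the brass poise along the beam, m from the pivot, positive towards the left pan; range -0.05 to 0.05. It starts 0.034 to 0.042 to the left, needs about 3 N to slide and stays where it is left. It weighs 240 g: near level 1 mm of travel towards the left lowers the resting tilt by about 0.01 rad.
- poise_top (a point): middle of the top face of the poise, a brass block 44 mm across the beam, 22 mm along it, 30 mm high, whose top stands 38 mm above the pivot line. It slides on a steel bar whose top is 8 mm above the pivot line.
- slate_hone: dark slate slip stone, 34 x 91 x 11 mm, about 110 g (differs by a tenth), roughly the weight of the three blanks together; lies in one of the pans, length along the beam. Origin: centre of the underside, z up, y along the length.
- bone_blank_1: squared bone blank 22 x 85 x 13 mm, about 37 g (differs by 15 %). Lies in a pan, length along the beam, 52 mm across-beam from the pan's middle; one of the three blanks shares the slate's pan, the others lie in the other pan with its middle free. Origin: centre of the underside, y along the length, x across the width.
- bone_blank_2: squared bone blank 18 x 70 x 16 mm, otherwise like bone_blank_1.
- bone_blank_3: squared bone blank 30 x 60 x 10 mm, otherwise like bone_blank_1.
- wax_tin: bystander: round open tin of wax, 65 mm across, 22 mm high, on the bench. Origin: centre of the underside.
- bangle_3: bystander: pale bone bangle, 85 mm across, 13 mm high, on the bench. Origin: centre of the underside.

How it is judged:
On the way:
1. the three blanks lie in one pan, let go, and the slate alone in the other (((x of slate_hone in the frame of pan_left between -0.085 and 0.085 m and y of slate_hone in the frame of pan_left between -0.058 and 0.058 m and z of slate_hone in the frame of pan_left between -0.004 and 0.012 m and x of bone_blank_1 in the frame of pan_right between -0.085 and 0.085 m and y of bone_blank_1 in the frame of pan_right between -0.058 and 0.058 m and z of bone_blank_1 in the frame of pan_right between -0.004 and 0.012 m and x of bone_blank_2 in the frame of pan_right between -0.085 and 0.085 m and y of bone_blank_2 in the frame of pan_right between -0.058 and 0.058 m and z of bone_blank_2 in the frame of pan_right between -0.004 and 0.012 m and x of bone_blank_3 in the frame of pan_right between -0.085 and 0.085 m and y of bone_blank_3 in the frame of pan_right between -0.058 and 0.058 m and z of bone_blank_3 in the frame of pan_right between -0.004 and 0.012 m) or (x of slate_hone in the frame of pan_right between -0.085 and 0.085 m and y of slate_hone in the frame of pan_right between -0.058 and 0.058 m and z of slate_hone in the frame of pan_right between -0.004 and 0.012 m and x of bone_blank_1 in the frame of pan_left between -0.085 and 0.085 m and y of bone_blank_1 in the frame of pan_left between -0.058 and 0.058 m and z of bone_blank_1 in the frame of pan_left between -0.004 and 0.012 m and x of bone_blank_2 in the frame of pan_left between -0.085 and 0.085 m and y of bone_blank_2 in the frame of pan_left between -0.058 and 0.058 m and z of bone_blank_2 in the frame of pan_left between -0.004 and 0.012 m and x of bone_blank_3 in the frame of pan_left between -0.085 and 0.085 m and y of bone_blank_3 in the frame of pan_left between -0.058 and 0.058 m and z of bone_blank_3 in the frame of pan_left between -0.004 and 0.012 m)) and contact force between the fingers and bone_blank_1 below 0.1 N and contact force between the fingers and bone_blank_2 below 0.1 N and contact force between the fingers and bone_blank_3 below 0.1 N), for 0.3 s.
At the end, for the whole second after the job is handed in: All three bone blanks lie in one pan and the slate slip alone in the other, at rest and let go, and the beam rests level within 0.016 rad (pan heights within 4 mm of each other) (all of step 1 and linear speed of each of bone_blank_1, bone_blank_2, bone_blank_3, slate_hone below 0.02 m/s and value of joint beam between -0.016 and 0.016 rad and velocity of joint beam between -0.03 and 0.03 rad/s); the robot touches nothing.
It fails at once if the fingers load the balance with more than 20 N (contact force between the fingers and balance above 20 N).
It fails at once if a blank is pressed on the balance with more than 20 N (contact force between any of bone_blank_1, bone_blank_2, bone_blank_3 and balance above 20 N).
It fails at once if the tin or the bangle on the bench is shifted by more than 20 mm (distance of any of wax_tin, bangle_3 from where it was at the start of the episode above 0.02 m).
It also fails if it takes over 72 s, if anything falls off the work surface, if the arm or the gripper's body presses on something with over 40 N, if the wrist force passes 120 N, or if a joint passes its speed limit or range.

### The arm

A 6-joint arm with a two-finger parallel gripper is mounted at the origin on a cart in front of the work surface, level with it; the furniture and walls round the work are solid. World frame = base frame: x ahead of the robot, y to its left, z up, the work surface at z = 0. Lengths are in m, angles in rad, forces in N, time in s.
With the tool pointing down it reaches from about 0.325 to 0.85 m from the base axis. Payload 15.5 kg.
Tool frame: the origin (TCP) lies at the very end of the fingers, on their centre line; the grasp point (between the pads) lies 19 mm behind it; x points along the fingers, z is the direction in which the jaws open and shut, and the axes are right-handed (so a half turn about x gives the same grasp; the last joint's range is limited). The gripper opens to 91 mm and grips with 3 to 60 N. Pads are 32 mm wide; open, the fingers measure 118 mm over their backs; the gripper's body (76 mm by 178 mm) begins 60 mm behind the grasp point.
Start: joints at [-1.423, 0.494, 1.345, -0, 1.302, -0.096], TCP at [0.151, -0.607, 0.214] pointing down, gripper open.
Joint ranges: [-2.91, 2.91], [-0.82, 2.16], [0.22, 2.67], [-1.22, 4.37], [0.12, 2.79], [-3.08, 3.08]. Speed limits (rad/s): [1.89, 1.89, 2.57, 3.01, 3.01, 3.01].

### API

Orientations are given as a unit quaternion [w, x, y, z].
In Python, from workcell import robot gives the robot as it stands.
- The arm moves only by the shell command python3 -m jog 'ROWS' [FORCE]. ROWS is JSON, a list of rows, each an object of numbers: "x", "y", "z": the shift along the tool's x, y, z in m; "roll": the turn about the tool's x in rad; "fingers": the opening, from -1 (shut) to 1 (fully open). A call has 1 to 5 rows; each row is the pose to reach, as a shift and turn from the pose commanded when the call began, along the tool's axes at that moment; what a row does not reach only later rows make up. A row lasts 1/10 s, in which the tool goes at most 50 mm and 8.59 degrees, less where a joint would pass 70% of its speed; a pose out of reach is approached as far as the arm can. A call with a gripper value outside its range is refused whole. The fingers move at their own pace and stop on an object; FORCE is the grip in N (left out, the last holds). Time passes only in rows, so rows that repeat a pose let the fingers close. It gives the time, the measured TCP pose, the force and the opening at its end, in the units of the state.
- robot.read_state(): the state, without advancing time (a new reading comes with each control period).
- robot.capture(name): name is "scene" or "top"; returns a dict with "color" (384x512x3 uint8, red, green, blue), "fovy" (degrees; the focal length in pixels is half the picture's height over the tangent of half this angle, whatever the lens; pixels are square), "cx", "cy" (the principal point, pixels), "R" (3x3) and "t" (3): a world point X has camera coordinates R X + t. Camera axes: x right, y down, z forward; pixel columns grow to the right and rows downward; lengths in m; the calibration is good to about 2 mm. A picture is of the moment at which its call begins. There is no depth.
- robot.sign_off(): hands the job in, once; it reports no verdict.
The state is a dict: "time": time; "qpos": joint angles; "qvel": joint speeds; "joint_torque": joint torques, N m; "position": TCP position; "tool_rot": TCP orientation; "wrist_force": force on the tool from outside, world axes, zero at the start; "torque": the same for the moment, N m; "width": opening from 0.0 (shut) to 1.0 (fully open).
Only numpy, scipy, OpenCV 4.12 (cv2) and the standard library are available. Lean on these libraries where they do the work, as an engineer would, in place of code of your own. Each camera call takes 0.05 s, during which the arm holds its last target. There are 200 camera calls.

## Working session

There is one attempt and no reset: what is moved stays moved. The work goes in short steps, Python scripts to look and compute and a shell command to move; the robot and the scene stay as the last step left them, time stands still between calls to the robot, and variables do not carry over. Pictures are saved under pics/ and viewed, about 8 in all and at most 12, crops included, and the job is handed in when it is done.

```bash
ls; mkdir -p pics
cat > h.py <<'E'
import numpy as np, cv2
from workcell import robot
def cam(n):
    c=robot.capture(n); c['f']=c['color'].shape[0]/2/np.tan(np.radians(c['fovy'])/2)
    c['R']=np.array(c['R']); c['t']=np.array(c['t']); return c
def ray(c,u,v):
    d=c['R'].T@np.array([(u-c['cx'])/c['f'],(v-c['cy'])/c['f'],1.]); return -c['R'].T@c['t'],d/np.linalg.norm(d)
def onz(c,u,v,z):
    o,d=ray(c,u,v); return o+d*(z-o[2])/d[2]
def two(c1,p1,c2,p2):
    o1,d1=ray(c1,*p1);o2,d2=ray(c2,*p2)
    s=np.linalg.lstsq(np.c_[d1,-d2],o2-o1,rcond=None)[0]
    a=o1+d1*s[0];b=o2+d2*s[1]; return (a+b)/2,np.linalg.norm(a-b)
def proj(c,X):
    p=c['R']@np.array(X)+c['t']; return c['f']*p[:2]/p[2]+[c['cx'],c['cy']]
def save(c,n,k=1,roi=None):
    im=c['color'][:,:,::-1]
    if roi: x0,y0,x1,y1=roi; im=im[y0:y1,x0:x1]
    cv2.imwrite(n,cv2.resize(im,None,fx=k,fy=k,interpolation=cv2.INTER_CUBIC))
E
python3 - <<'E'
from h import *
import pickle
a=cam('scene');b=cam('top');pickle.dump((a,b),open('c0.pkl','wb'))
save(a,'pics/s0.png',1.5);save(b,'pics/t0.png',1.5)
for c in(a,b):print(c['f'],c['cx'],c['cy'],ray(c,c['cx'],c['cy']))
print(robot.read_state())
E
```

```text
pics
395.9789894727799 255.41676050276138 191.91565783239946 (array([-0.05169722,  0.52274628,  0.66525306]), array([ 0.61896884, -0.39558837, -0.67851855]))
421.56595551164327 263.19058873929526 189.1447439935362 (array([0.34329788, 0.20193153, 0.96880479]), array([ 0.1284679 , -0.02572173, -0.99138004]))
{'time': 0.1, 'qpos': array([-1.42249601e+00,  4.94115901e-01,  1.34607074e+00,  8.39228284e-06,
        1.30247300e+00, -9.54953516e-02]), 'qvel': array([-0.00109856,  0.00031946, -0.00464192,  0.00044461,  0.00015972,
        0.00142622]), 'joint_torque': array([-5.39232053e-05, -8.80236912e+01, -3.82544589e+01,  7.08984397e-02,
        4.83336719e-02, -4.04308923e-05]), 'position': array([ 0.15082647, -0.60618379,  0.21340055]), 'tool_rot': array([ 0.55681562,  0.43575398,  0.55735908, -0.43523061]), 'wrist_force': array([ 0.13708   ,  0.92347965, -0.1507017 ]), 'torque': array([-0.03864682, -0.00448843,  0.01731668]), 'width': 1.002788219511588}
```

View pics/s0.png

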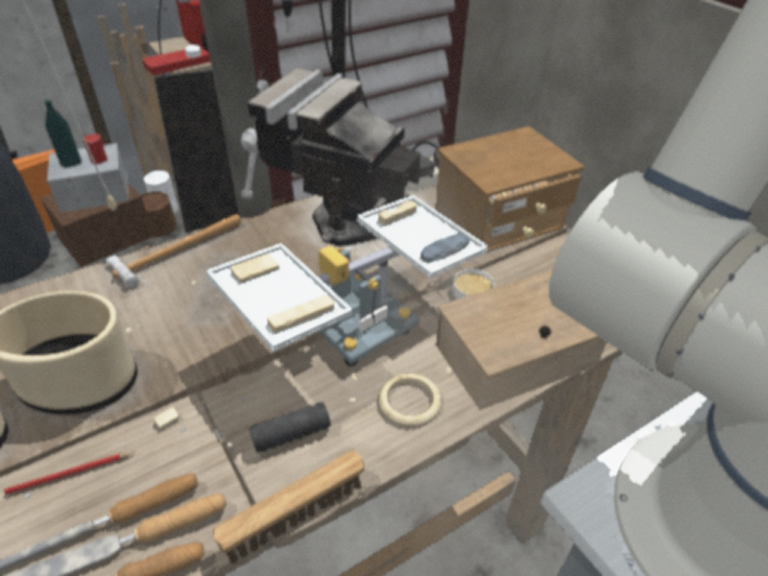

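View pics/t0.png

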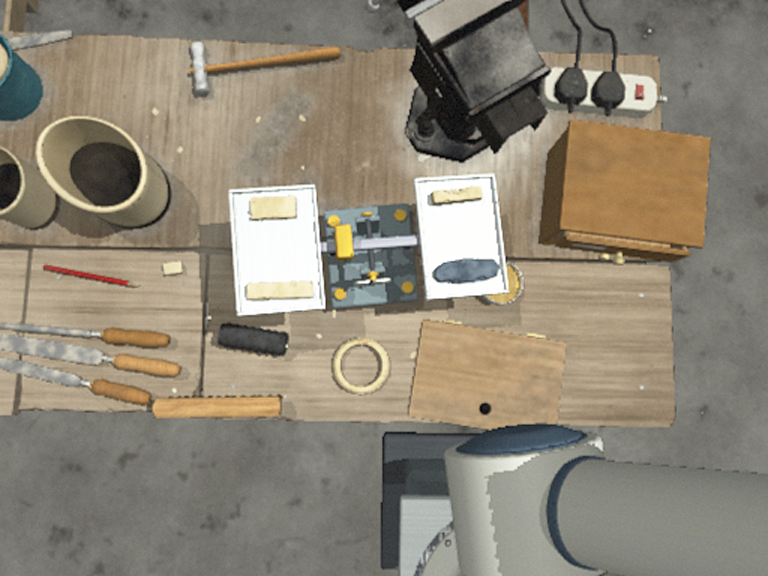

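Slate and blank 2 (70 mm) lie in the right pan. Blanks 3 and 1 lie in the left pan with its middle free, and the poise is left of the pivot. The vise stands close behind the right pan, so I'll check its clearance next.

Run:
```python
from h import *
import pickle
a,b=pickle.load(open('c0.pkl','rb'))
r=[]
for c,roi in((a,(130,40,340,240)),(b,(145,0,385,215))):
    x0,y0,x1,y1=roi; im=c['color'][y0:y1,x0:x1,::-1]
    r.append(cv2.resize(im,(400,int(400*(y1-y0)/(x1-x0))),interpolation=cv2.INTER_CUBIC)); print(roi,400/(x1-x0))
h=max(i.shape[0] for i in r)
cv2.imwrite('pics/crop.png',np.hstack([np.pad(i,((0,h-i.shape[0]),(0,0),(0,0))) for i in r]))
for n,c,roi in(('s',a,(130,120,340,240)),('t',b,(145,105,345,215))):
    x0,y0,x1,y1=roi; hsv=cv2.cvtColor(c['color'],cv2.COLOR_RGB2HSV)
    M=np.zeros(hsv.shape[:2],np.uint8);M[y0:y1,x0:x1]=255
    for nm,lo,hi,mn in(('bone',(14,40,130),(32,140,255),120),('brass',(15,160,90),(35,255,255),60),('pan',(0,0,215),(180,30,255),1500),('slate',(95,30,50),(125,130,175),250)):
        m=cv2.inRange(hsv,lo,hi)&M
        for k in cv2.findContours(m,cv2.RETR_EXTERNAL,cv2.CHAIN_APPROX_NONE)[0]:
            if cv2.contourArea(k)>mn:
                R=cv2.minAreaRect(cv2.convexHull(k)); print(n,nm,cv2.contourArea(k),np.round(R[0],1),np.round(cv2.boxPoints(R),1).tolist(),
                 np.round(cv2.approxPolyDP(cv2.convexHull(k),3,True)[:,0].tolist(),0).tolist() if nm in('pan','brass') else '')
```

```text
(130, 40, 340, 240) 1.9047619047619047
(145, 0, 385, 215) 1.6666666666666667
s bone 186.5 [285.5 230.5] [[275.0, 222.0], [296.0, 222.0], [296.0, 239.0], [275.0, 239.0]] 
s bone 627.5 [153.1 218.7] [[126.0999984741211, 203.5], [176.10000610351562, 198.10000610351562], [180.0, 234.0], [130.0, 239.39999389648438]] 
s bone 2194.0 [307. 205.] [[275.0, 171.0], [339.0, 171.0], [339.0, 239.0], [275.0, 239.0]] 
s bone 204.0 [169.1 177.9] [[153.6999969482422, 177.3000030517578], [180.6999969482422, 167.6999969482422], [184.5, 178.39999389648438], [157.5, 188.0]] 
s bone 1689.0 [180.6 159.6] [[128.89999389648438, 136.39999389648438], [231.10000610351562, 134.1999969482422], [232.1999969482422, 182.8000030517578], [130.0, 185.0]] 
s bone 133.5 [327. 124.] [[315.0, 120.0], [339.0, 120.0], [339.0, 128.0], [315.0, 128.0]] 
s pan 2593.5 [185.6 193.3] [[137.8000030517578, 181.0], [179.0, 144.3000030517578], [233.5, 205.60000610351562], [192.1999969482422, 242.1999969482422]] [[233, 206], [181, 229], [139, 180], [187, 163]]
t bone 389.5 [185.9 193.2] [[163.89999389648438, 188.8000030517578], [207.6000
[... 827 characters left out ...]
969482422, 141.89999389648438], [236.8000030517578, 171.10000610351562], [224.89999389648438, 173.8000030517578]] [[221, 144], [232, 150], [233, 172], [224, 170]]
t pan 4738.5 [184.  165.8] [[151.5, 126.0999984741211], [210.10000610351562, 121.5999984741211], [216.60000610351562, 205.39999389648438], [157.89999389648438, 209.89999389648438]] [[209, 123], [216, 205], [158, 209], [153, 126]]
t pan 4234.0 [307.3 156.3] [[275.79998779296875, 118.4000015258789], [330.0, 112.5999984741211], [338.79998779296875, 194.1999969482422], [284.6000061035156, 200.0]] [[328, 115], [338, 194], [285, 198], [276, 120]]
t slate 502.0 [310.5 180.5] [[290.0, 173.0], [331.0, 173.0], [331.0, 188.0], [290.0, 188.0]]
```

View pics/crop.png

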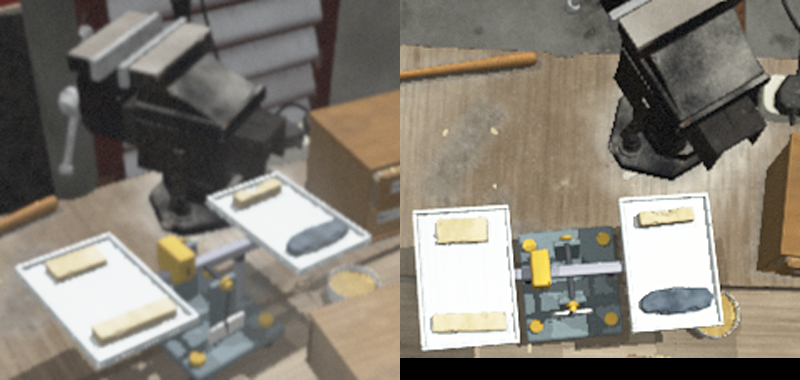

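Run:
```python
from h import *
import pickle
from scipy.spatial.transform import Rotation as Ro
a,b=pickle.load(open('c0.pkl','rb'))
S=lambda p:(p[0]/1.9048+130,p[1]/1.9048+40)
T=lambda p:((p[0]-400)/1.6667+145,p[1]/1.6667)
P={'L+x+y':((15,267),(414,212)),'L+x-y':((108,233),(512,206)),'L-x-y':((200,318),(519,342)),'L-x+y':((100,370),(421,350)),
'R+x+y':((207,204),(620,199)),'R+x-y':((278,173),(707,193)),'R-x-y':((370,240),(722,323)),'R-x+y':((298,272),(634,331)),
'blank2 ctr':((257,193),(665.2,215.8)),'b2 +x+y':((234,194),(639,213)),'b2 -x-y':((281,189),(693,217)),
'poise ctr top':((176,243),(541,264)),
'slabR':((265,97),(765,75)),'slabL':((215,128),(685,115)),'tail right':((287,125),(768,118)),'tail low':((262,165),(708,168)),'jaw':((200,27),(690,0))}
for k,(s,t) in P.items():
    X,e=two(a,S(s),b,T(t)); print(k,X.round(4),round(e,4))
s=robot.read_state();print(Ro.from_quat(np.roll(s['tool_rot'],-1)).as_matrix().round(3))
```

```text
L+x+y [0.5685 0.4016 0.149 ] 0.0011
L+x-y [0.5839 0.2886 0.1365] 0.0051
L-x-y [0.4161 0.2709 0.1367] 0.0031
L-x+y [0.4036 0.3845 0.1391] 0.0043
R+x+y [0.6015 0.1537 0.1149] 0.0004
R+x-y [0.6112 0.0435 0.1163] 0.0027
R-x-y [0.4478 0.0238 0.1102] 0.0024
R-x+y [0.4352 0.1348 0.1204] 0.0007
blank2 ctr [0.5781 0.0973 0.1249] 0.0022
b2 +x+y [0.5776 0.1308 0.1361] 0.0021
b2 -x-y [0.5794 0.061  0.1169] 0.0033
poise ctr top [0.5066 0.2469 0.1592] 0.0019
slabR [ 0.7581 -0.0287  0.1365] 0.0094
slabL [0.7023 0.0792 0.1463] 0.0047
tail right [ 0.7133 -0.0384  0.1106] 0.008
tail low [0.6482 0.0417 0.1068] 0.0004
jaw [0.7711 0.0786 0.2615] 0.0294
[[-0.     0.97   0.241]
 [ 0.001  0.241 -0.97 ]
 [-1.     0.    -0.001]]
```

Right pan is down (beam near +0.09), balance yaw is about 0.125, and blank 2 is at (0.578, 0.096). The pan spacing of 0.249 m and blank offset of 52 mm agree with the text. My heights read about 5 mm low, so I'll descend by feel. First I lift and swing over.

```bash
cat > d.py <<'E'
# usage: d.py x y z yaw -> tool-axis shift and roll from measured pose
import sys; from h import *
from scipy.spatial.transform import Rotation as Ro
s=robot.read_state();R=Ro.from_quat(np.roll(s['tool_rot'],-1)).as_matrix()
x,y,z,w=map(float,sys.argv[1:5]); d=R.T@(np.array([x,y,z])-s['position'])
cur=np.arctan2(R[1,2],R[0,2]); print('shift',d.round(4),'roll',round(-((w-cur+np.pi)%(2*np.pi)-np.pi),3),'pos',s['position'].round(4),'yawz',round(cur,3),'F',np.round(s['wrist_force'],2),'w',round(s['width'],3),'t',round(s['time'],2))
E
python3 -m jog '[{"x":-0.05},{"x":-0.10},{"x":-0.15},{"x":-0.16,"y":0.04},{"x":-0.16,"y":0.09}]'
python3 d.py 0.578 0.096 0.37 0.125
```

```text
shift [-0.1559  0.5841 -0.5785] roll -1.452 pos [ 0.1508 -0.6062  0.2134] yawz -1.327 F [ 0.14  0.92 -0.15] w 1.003 t 0.1invalid input at $[0]: expected keys x, y, z, roll, fingers
```

```bash
python3 -m jog '[{"x":-0.05,"y":0,"z":0,"roll":0,"fingers":1},{"x":-0.10,"y":0,"z":0,"roll":0,"fingers":1},{"x":-0.14,"y":0.02,"z":0,"roll":-0.1,"fingers":1},{"x":-0.16,"y":0.05,"z":-0.02,"roll":-0.2,"fingers":1},{"x":-0.16,"y":0.085,"z":-0.05,"roll":-0.34,"fingers":1}]'
python3 d.py 0.578 0.096 0.37 0.125
```

```text
time: 0.6
position: [0.2219, -0.5386, 0.3765]
tool_rot: [0.624, 0.333, 0.622, -0.335]
wrist_force: [1.3, 0.3, -1.7]
width: 1.002
shift [ 0.0041  0.6478 -0.3315] roll -1.109 pos [ 0.2219 -0.5386  0.3765] yawz -0.984 F [ 1.33  0.26 -1.71] w 1.002 t 0.6
```

```bash
python3 -m jog '[{"x":0,"y":0.044,"z":-0.022,"roll":-0.12,"fingers":1},{"x":0,"y":0.088,"z":-0.044,"roll":-0.24,"fingers":1},{"x":0,"y":0.132,"z":-0.066,"roll":-0.36,"fingers":1},{"x":0,"y":0.176,"z":-0.09,"roll":-0.48,"fingers":1},{"x":0,"y":0.22,"z":-0.112,"roll":-0.6,"fingers":0.2}]'
python3 d.py 0.578 0.096 0.37 0.125
```

```text
time: 1.1
position: [0.3434, -0.3207, 0.3738]
tool_rot: [0.694, 0.134, 0.694, -0.134]
wrist_force: [1.5, 0.0, -0.5]
width: 0.942
shift [0.0039 0.4742 0.0621] roll -0.507 pos [ 0.3434 -0.3207  0.3738] yawz -0.382 F [ 1.5   0.04 -0.49] w 0.942 t 1.1
```

```bash
python3 -m jog '[{"x":0,"y":0.036,"z":0.0,"roll":-0.1,"fingers":0.2},{"x":0,"y":0.036,"z":0.0,"roll":-0.1,"fingers":0}]'
python3 d.py 0.578 0.096 0.37 0.125
```

```text
time: 1.3
position: [0.3577, -0.2858, 0.374]
tool_rot: [0.7, 0.099, 0.7, -0.098]
wrist_force: [0.2, -0.5, 0.2]
width: 0.768
shift [0.0045 0.4277 0.1064] roll -0.404 pos [ 0.3577 -0.2858  0.374 ] yawz -0.279 F [ 0.23 -0.47  0.16] w 0.768 t 1.3
```

```bash
python3 -m jog '[{"x":0,"y":0.048,"z":0.012,"roll":-0.08,"fingers":-0.28},{"x":0,"y":0.096,"z":0.024,"roll":-0.16,"fingers":-0.28},{"x":0,"y":0.144,"z":0.036,"roll":-0.24,"fingers":-0.28},{"x":0,"y":0.192,"z":0.048,"roll":-0.32,"fingers":-0.28},{"x":0,"y":0.24,"z":0.06,"roll":-0.404,"fingers":-0.28}]'
python3 d.py 0.578 0.096 0.30 0.125
```

```text
time: 1.8
position: [0.4828, -0.0748, 0.3738]
tool_rot: [0.706, -0.042, 0.706, 0.042]
wrist_force: [0.5, -0.7, -0.3]
width: 0.368
shift [0.0738 0.1583 0.1148] roll -0.006 pos [ 0.4828 -0.0748  0.3738] yawz 0.119 F [ 0.46 -0.71 -0.34] w 0.368 t 1.8
```

```bash
python3 -m jog '[{"x":0,"y":0,"z":0,"roll":0,"fingers":-0.28}]'
python3 d.py 0.578 0.096 0.25 0.125
```

```text
time: 1.9
position: [0.4841, -0.0721, 0.3735]
tool_rot: [0.706, -0.044, 0.706, 0.044]
wrist_force: [-0.2, -0.7, 0.7]
width: 0.361
shift [0.1237 0.155  0.114 ] roll -0.0 pos [ 0.4841 -0.0721  0.3735] yawz 0.125 F [-0.17 -0.66  0.68] w 0.361 t 1.9
```

```bash
python3 -m jog '[{"x":0,"y":0.038,"z":0.028,"roll":0,"fingers":-0.28},{"x":0,"y":0.077,"z":0.057,"roll":0,"fingers":-0.28},{"x":0,"y":0.116,"z":0.086,"roll":0,"fingers":-0.28},{"x":0.02,"y":0.153,"z":0.113,"roll":0,"fingers":-0.28},{"x":0.06,"y":0.155,"z":0.114,"roll":0,"fingers":-0.28}]'
python3 -m jog '[{"x":0.04,"y":0,"z":0,"roll":0,"fingers":-0.28},{"x":0.08,"y":0,"z":0,"roll":0,"fingers":-0.28},{"x":0.12,"y":0,"z":0,"roll":0,"fingers":-0.28},{"x":0.13,"y":0,"z":0,"roll":0,"fingers":-0.28},{"x":0.13,"y":0,"z":0,"roll":0,"fingers":-0.28}]'
python3 d.py 0.578 0.096 0.15 0.125
python3 - <<'E'
from h import *
a=cam('scene');b=cam('top')
r=[cv2.resize(c['color'][y:y+110,x:x+120,::-1],None,fx=3.3,fy=3.3,interpolation=cv2.INTER_CUBIC) for c,x,y in((a,220,75),(b,250,70))]
cv2.imwrite('pics/g1.png',np.hstack(r))
s=robot.read_state()['position'];print([proj(c,s+[0,0,dz]).round(1) for c in(a,b) for dz in(0,-.02)])
E
```

```text
time: 2.4
position: [0.5806, 0.0943, 0.3146]
tool_rot: [0.708, -0.042, 0.704, 0.042]
wrist_force: [0.2, -1.8, -1.3]
width: 0.359
time: 2.9
position: [0.5768, 0.0903, 0.1831]
tool_rot: [0.705, -0.041, 0.707, 0.041]
wrist_force: [0.4, 0.0, 0.7]
width: 0.363
shift [0.0331 0.0055 0.0019] roll -0.009 pos [0.5768 0.0903 0.1831] yawz 0.116 F [0.42 0.03 0.73] w 0.363 t 2.9
[array([267.6, 118. ]), array([267.3, 125.6]), array([311.9, 121.3]), array([310.5, 124.2])]
```

View pics/g1.png

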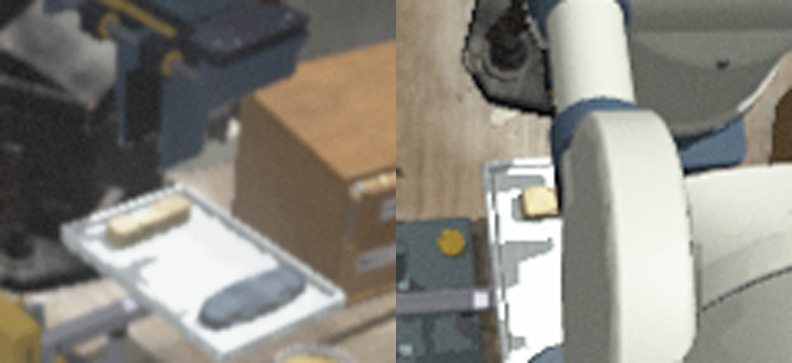

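```bash
python3 -m jog '[{"x":0.015,"y":0.004,"z":0.002,"roll":0,"fingers":-0.33},{"x":0.03,"y":0.004,"z":0.002,"roll":0,"fingers":-0.33},{"x":0.042,"y":0.004,"z":0.002,"roll":0,"fingers":-0.33},{"x":0.046,"y":0.004,"z":0.002,"roll":0,"fingers":-0.33},{"x":0.046,"y":0.004,"z":0.002,"roll":0,"fingers":-0.33}]'
python3 d.py 0.578 0.096 0.125 0.125
python3 - <<'E'
from h import *
a=cam('scene')
save(a,'pics/g2.png',5,(220,85,340,185))
s=robot.read_state()['position'];print(proj(a,s))
E
```

```text
time: 3.5
position: [0.579, 0.0951, 0.1383]
tool_rot: [0.706, -0.041, 0.706, 0.041]
wrist_force: [-0.1, 0.3, 0.6]
width: 0.331
shift [ 0.0133  0.001  -0.0009] roll -0.008 pos [0.579  0.0951 0.1383] yawz 0.117 F [-0.12  0.34  0.6 ] w 0.331 t 3.5
[265.11322608 135.87051433]
```

View pics/g2.png

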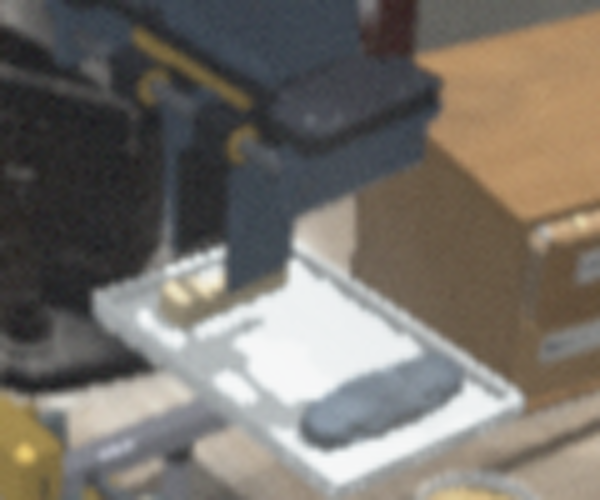

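The fingers straddle blank 2, with the near fingertip at about (260,285) in the crop just above the blank. Now down in small steps, watching force.

```bash
python3 -m jog '[{"x":0.004,"y":0.001,"z":0,"roll":-0.008,"fingers":-0.33},{"x":0.008,"y":0.001,"z":0,"roll":-0.008,"fingers":-0.33},{"x":0.008,"y":0.001,"z":0,"roll":-0.008,"fingers":-0.33}]'
```

```text
time: 3.85
position: [0.5785, 0.0962, 0.1295]
tool_rot: [0.706, -0.044, 0.706, 0.044]
wrist_force: [-0.1, 1.1, -0.2]
width: 0.336
```

```bash
python3 -m jog '[{"x":0.002,"y":0,"z":0,"roll":0,"fingers":-0.33},{"x":0.004,"y":0,"z":0,"roll":0,"fingers":-0.33},{"x":0.004,"y":0,"z":0,"roll":0,"fingers":-0.33}]'
```

```text
time: 4.15
position: [0.5786, 0.0962, 0.1257]
tool_rot: [0.706, -0.044, 0.706, 0.044]
wrist_force: [0.2, 0.5, 0.3]
width: 0.331
```

```bash
python3 -m jog '[{"x":0.002,"y":0,"z":0,"roll":0,"fingers":-0.33},{"x":0.003,"y":0,"z":0,"roll":0,"fingers":-0.33},{"x":0.003,"y":0,"z":0,"roll":0,"fingers":-0.33}]'; python3 -m jog '[{"x":0,"y":0,"z":0,"roll":0,"fingers":-0.5},{"x":0,"y":0,"z":0,"roll":0,"fingers":-0.7},{"x":0,"y":0,"z":0,"roll":0,"fingers":-0.8},{"x":0,"y":0,"z":0,"roll":0,"fingers":-0.8}]' 6
```

```text
time: 4.45
position: [0.5786, 0.0962, 0.1227]
tool_rot: [0.706, -0.044, 0.706, 0.044]
wrist_force: [0.3, 0.5, 0.0]
width: 0.333
time: 4.85
position: [0.5788, 0.0962, 0.123]
tool_rot: [0.706, -0.044, 0.706, 0.044]
wrist_force: [0.2, 0.7, 0.4]
width: 0.198
```

Gripped, and the width is 18.0 mm as it should be. Lifting.

```bash
python3 -m jog '[{"x":-0.01,"y":0,"z":0,"roll":0,"fingers":-0.8},{"x":-0.025,"y":0,"z":0,"roll":0,"fingers":-0.8},{"x":-0.045,"y":0,"z":0,"roll":0,"fingers":-0.8},{"x":-0.075,"y":0,"z":0,"roll":0,"fingers":-0.8},{"x":-0.1,"y":0,"z":0,"roll":0,"fingers":-0.8}]' 10
python3 d.py 0.493 0.336 0.22 0.125; sleep 0
python3 - <<'E'
from h import *
import pickle
a=cam('scene');b=cam('top');pickle.dump((a,b),open('c1.pkl','wb'))
r=[cv2.resize(c['color'][y:y+h,x:x+w,::-1],(400,int(400*h/w)),interpolation=cv2.INTER_CUBIC) for c,x,y,w,h in((a,130,75,200,170),(b,145,70,200,170))]
cv2.imwrite('pics/g3.png',np.hstack(r))
E
```

```text
time: 5.35
position: [0.5788, 0.0962, 0.225]
tool_rot: [0.706, -0.044, 0.705, 0.044]
wrist_force: [0.1, -0.6, 0.2]
width: 0.194
shift [ 0.005   0.2486 -0.0552] roll 0.0 pos [0.5788 0.0962 0.225 ] yawz 0.125 F [ 0.12 -0.64  0.23] w 0.194 t 5.35
```

View pics/g3.png

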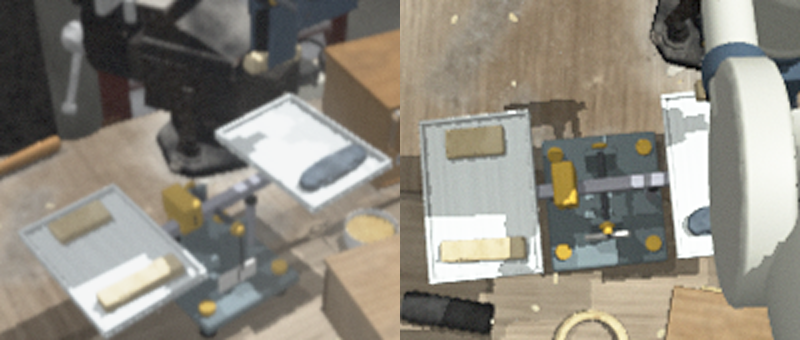

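Blank is held and the beam has dropped left, as expected. Measuring the left pan as it now stands.

```bash
python3 - <<'E'
from h import *
import pickle
a,b=pickle.load(open('c1.pkl','rb'))
S=lambda p:(p[0]/2+130,p[1]/2+75)
T=lambda p:((p[0]-400)/2+145,p[1]/2+70)
C=[]
for s,t in[((20,232),(420,120)),((115,185),(531,109)),((210,275),(543,272)),((108,335),(430,283))]:
    X,e=two(a,S(s),b,T(t));C.append(X);print(X.round(4),round(e,4))
print(np.mean(C,0))
for n,s,t in(('b3',(80,222),(475,141)),('b1',(140,278),(482,249)),('poise',(180,193),(564,183))): print(n,two(a,S(s),b,T(t)))
E
python3 d.py 0.492 0.336 0.22 0.125
```

```text
[0.5699 0.4037 0.1202] 0.0016
[0.5841 0.291  0.1237] 0.0002
[0.4156 0.2717 0.1226] 0.0034
[0.4023 0.3845 0.1179] 0.0038
[0.49297509 0.33773188 0.12111929]
b3 (array([0.54892641, 0.34660644, 0.12313466]), np.float64(0.0005911114917296372))
b1 (array([0.43699071, 0.33302207, 0.13240821]), np.float64(0.001000416749670311))
poise (array([0.50206453, 0.2533437 , 0.15454975]), np.float64(0.0011610750773671183))
shift [ 0.0066  0.2488 -0.0579] roll 0.0 pos [0.5805 0.0964 0.2271] yawz 0.125 F [ 0.61  0.53 -0.44] w 0.197 t 5.45
```

```bash
python3 -m jog '[{"x":0,"y":0.04,"z":-0.01,"roll":0,"fingers":-0.8},{"x":0,"y":0.085,"z":-0.02,"roll":0,"fingers":-0.8},{"x":0,"y":0.13,"z":-0.032,"roll":0,"fingers":-0.8},{"x":0,"y":0.175,"z":-0.044,"roll":0,"fingers":-0.8},{"x":0,"y":0.215,"z":-0.053,"roll":0,"fingers":-0.8}]'
python3 -m jog '[{"x":0,"y":0.025,"z":-0.006,"roll":0,"fingers":-0.8},{"x":0.02,"y":0.034,"z":-0.006,"roll":0,"fingers":-0.8},{"x":0.05,"y":0.034,"z":-0.006,"roll":0,"fingers":-0.8},{"x":0.07,"y":0.034,"z":-0.006,"roll":0,"fingers":-0.8},{"x":0.07,"y":0.034,"z":-0.006,"roll":0,"fingers":-0.8}]'
python3 d.py 0.491 0.337 0.135 0.125
```

```text
time: 5.95
position: [0.4979, 0.3047, 0.223]
tool_rot: [0.706, -0.044, 0.706, 0.044]
wrist_force: [-0.6, -0.0, 0.0]
width: 0.198
time: 6.45
position: [0.4874, 0.3351, 0.1504]
tool_rot: [0.704, -0.045, 0.707, 0.044]
wrist_force: [0.7, -0.1, 0.3]
width: 0.196
shift [0.0154 0.0014 0.0039] roll 0.0 pos [0.4874 0.3351 0.1504] yawz 0.125 F [ 0.69 -0.1   0.3 ] w 0.196 t 6.45
```

```bash
python3 -m jog '[{"x":0.004,"y":0.001,"z":0.003,"roll":0,"fingers":-0.8},{"x":0.008,"y":0.001,"z":0.003,"roll":0,"fingers":-0.8},{"x":0.012,"y":0.001,"z":0.003,"roll":0,"fingers":-0.8},{"x":0.014,"y":0.001,"z":0.003,"roll":0,"fingers":-0.8},{"x":0.014,"y":0.001,"z":0.003,"roll":0,"fingers":-0.8}]' 4
python3 - <<'E'
from h import *
a=cam('scene')
save(a,'pics/g4.png',5,(130,110,250,230))
E
python3 d.py 0.491 0.337 0.125 0.125
```

```text
time: 6.95
position: [0.4919, 0.3372, 0.1389]
tool_rot: [0.706, -0.044, 0.706, 0.044]
wrist_force: [0.2, -0.2, -0.6]
width: 0.197
shift [ 0.0141 -0.0002 -0.001 ] roll -0.0 pos [0.492  0.3373 0.1391] yawz 0.125 F [-0.34  0.98 -0.16] w 0.193 t 7.0
```

View pics/g4.png

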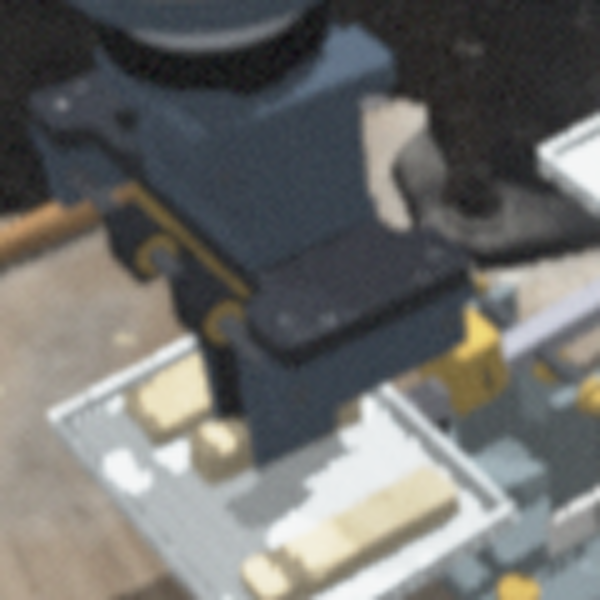

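```bash
python3 -m jog '[{"x":0.002,"y":0,"z":-0.002,"roll":0,"fingers":-0.8},{"x":0.004,"y":0,"z":-0.003,"roll":0,"fingers":-0.8},{"x":0.006,"y":0,"z":-0.003,"roll":0,"fingers":-0.8},{"x":0.006,"y":0,"z":-0.003,"roll":0,"fingers":-0.8}]'
```

```text
time: 7.4
position: [0.4888, 0.3368, 0.1326]
tool_rot: [0.706, -0.044, 0.706, 0.044]
wrist_force: [0.3, 0.3, -0.6]
width: 0.194
```

```bash
python3 -m jog '[{"x":0.001,"y":0,"z":0,"roll":0,"fingers":-0.8},{"x":0.002,"y":0,"z":0,"roll":0,"fingers":-0.8},{"x":0.003,"y":0,"z":0,"roll":0,"fingers":-0.8},{"x":0.003,"y":0,"z":0,"roll":0,"fingers":-0.8}]' 3
```

```text
time: 7.8
position: [0.489, 0.3368, 0.1297]
tool_rot: [0.706, -0.044, 0.706, 0.044]
wrist_force: [0.5, -0.2, 0.1]
width: 0.199
```

```bash
python3 -m jog '[{"x":0.001,"y":0,"z":0,"roll":0,"fingers":-0.8},{"x":0.002,"y":0,"z":0,"roll":0,"fingers":-0.8},{"x":0.002,"y":0,"z":0,"roll":0,"fingers":-0.8},{"x":0.002,"y":0,"z":0,"roll":0,"fingers":-0.8}]'
```

```text
time: 8.2
position: [0.489, 0.3369, 0.1279]
tool_rot: [0.706, -0.044, 0.706, 0.044]
wrist_force: [-0.3, -0.5, -0.6]
width: 0.197
```

```bash
python3 -m jog '[{"x":0.001,"y":0,"z":0,"roll":0,"fingers":-0.8},{"x":0.002,"y":0,"z":0,"roll":0,"fingers":-0.8},{"x":0.0025,"y":0,"z":0,"roll":0,"fingers":-0.8},{"x":0.0025,"y":0,"z":0,"roll":0,"fingers":-0.8}]'
```

```text
time: 8.6
position: [0.489, 0.3369, 0.1253]
tool_rot: [0.706, -0.044, 0.706, 0.044]
wrist_force: [-0.6, -0.3, 0.6]
width: 0.2
```

```bash
python3 -m jog '[{"x":0.001,"y":0,"z":0,"roll":0,"fingers":-0.8},{"x":0.0015,"y":0,"z":0,"roll":0,"fingers":-0.8},{"x":0.0015,"y":0,"z":0,"roll":0,"fingers":-0.8}]'
python3 - <<'E'
from h import *
a=cam('scene')
save(a,'pics/g5.png',5,(130,130,250,230))
E
```

```text
time: 8.9
position: [0.489, 0.3369, 0.1238]
tool_rot: [0.706, -0.044, 0.706, 0.044]
wrist_force: [0.1, 1.1, 0.5]
width: 0.197
```

View pics/g5.png

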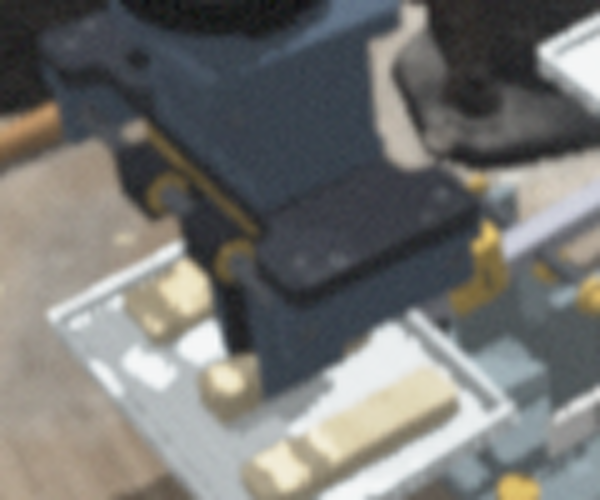

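The blank is just at the floor. One more small step down, then open gently and rise.

```bash
python3 -m jog '[{"x":0.001,"y":0,"z":0,"roll":0,"fingers":-0.8},{"x":0.0015,"y":0,"z":0,"roll":0,"fingers":-0.8},{"x":0.0015,"y":0,"z":0,"roll":0,"fingers":-0.8}]'; python3 -m jog '[{"x":0,"y":0,"z":0,"roll":0,"fingers":-0.5},{"x":0,"y":0,"z":0,"roll":0,"fingers":-0.36},{"x":0,"y":0,"z":0,"roll":0,"fingers":-0.33},{"x":0,"y":0,"z":0,"roll":0,"fingers":-0.33}]';python3 -m jog '[{"x":-0.005,"y":0,"z":0,"roll":0,"fingers":-0.33},{"x":-0.015,"y":0,"z":0,"roll":0,"fingers":-0.33},{"x":-0.04,"y":0,"z":0,"roll":0,"fingers":-0.33},{"x":-0.08,"y":0,"z":0,"roll":0,"fingers":-0.33},{"x":-0.11,"y":0,"z":0,"roll":0,"fingers":-0.2}]'
python3 d.py 0.503 0.25 0.22 1.696
python3 - <<'E'
from h import *
import pickle
a=cam('scene');b=cam('top');pickle.dump((a,b),open('c2.pkl','wb'))
r=[cv2.resize(c['color'][y:y+h,x:x+w,::-1],(400,int(400*h/w)),interpolation=cv2.INTER_CUBIC) for c,x,y,w,h in((a,130,75,200,170),(b,145,70,200,170))]
cv2.imwrite('pics/g6.png',np.hstack(r))
E
```

```text
time: 9.25
position: [0.489, 0.3369, 0.1224]
tool_rot: [0.706, -0.044, 0.706, 0.044]
wrist_force: [-0.2, 0.4, -0.7]
width: 0.196
time: 9.65
position: [0.489, 0.3369, 0.1224]
tool_rot: [0.706, -0.044, 0.706, 0.044]
wrist_force: [-0.5, 0.1, -0.1]
width: 0.336
time: 10.15
position: [0.4893, 0.3371, 0.2354]
tool_rot: [0.706, -0.044, 0.705, 0.044]
wrist_force: [0.3, -0.3, 0.3]
width: 0.386
shift [ 0.0153 -0.0881  0.0027] roll -1.571 pos [0.4893 0.3371 0.2354] yawz 0.125 F [ 0.34 -0.27  0.34] w 0.386 t 10.15
```

View pics/g6.png

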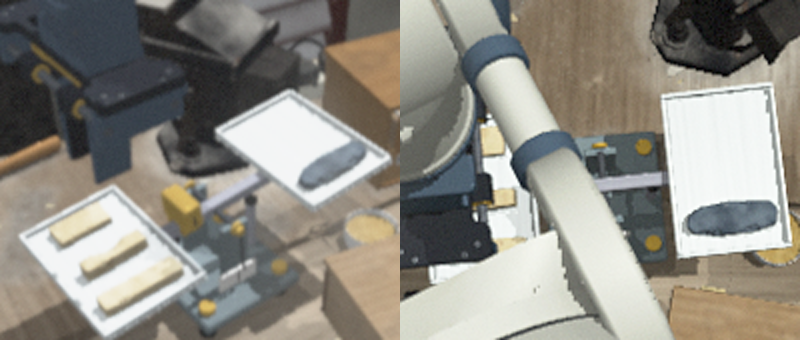

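All three blanks lie flat and parallel in the left pan, scene crop (80,225), (115,255), (140,285). The slate is alone on the right. Next I turn the wrist 90° so the jaws straddle the poise along the beam.

```bash
python3 -m jog '[{"x":0,"y":-0.02,"z":0,"roll":-0.145,"fingers":-0.26},{"x":0,"y":-0.04,"z":0,"roll":-0.29,"fingers":-0.26},{"x":0,"y":-0.06,"z":0,"roll":-0.435,"fingers":-0.26},{"x":0,"y":-0.08,"z":0,"roll":-0.58,"fingers":-0.26},{"x":0,"y":-0.087,"z":0.002,"roll":-0.72,"fingers":-0.26}]'; python3 -m jog '[{"x":0,"y":0,"z":0,"roll":-0.145,"fingers":-0.26},{"x":0,"y":0,"z":0,"roll":-0.29,"fingers":-0.26},{"x":0,"y":0,"z":0,"roll":-0.435,"fingers":-0.26},{"x":0,"y":0,"z":0,"roll":-0.58,"fingers":-0.26},{"x":0,"y":0,"z":0,"roll":-0.72,"fingers":-0.26}]'
python3 d.py 0.502 0.2505 0.165 1.696
```

```text
time: 10.75
position: [0.5017, 0.2492, 0.2326]
tool_rot: [0.644, -0.292, 0.644, 0.291]
wrist_force: [0.3, 0.3, -0.3]
width: 0.369
time: 11.25
position: [0.5017, 0.2508, 0.2325]
tool_rot: [0.5, -0.5, 0.5, 0.5]
wrist_force: [-0.3, 1.7, 0.4]
width: 0.369
shift [ 0.0675 -0.0003 -0.0003] roll -0.125 pos [0.5017 0.2508 0.2325] yawz 1.571 F [-0.34  1.68  0.45] w 0.369 t 11.25
```

```bash
python3 -m jog '[{"x":0.03,"y":0,"z":0,"roll":-0.125,"fingers":-0.26},{"x":0.055,"y":0,"z":0,"roll":-0.125,"fingers":-0.26},{"x":0.07,"y":0,"z":0,"roll":-0.125,"fingers":-0.26},{"x":0.07,"y":0,"z":0,"roll":-0.125,"fingers":-0.26}]'
python3 d.py 0.502 0.2505 0.135 1.696
python3 - <<'E'
from h import *
a=cam('scene');b=cam('top')
r=[cv2.resize(c['color'][y:y+100,x:x+100,::-1],None,fx=4,fy=4,interpolation=cv2.INTER_CUBIC) for c,x,y in((a,180,110),(b,190,100))]
cv2.imwrite('pics/g7.png',np.hstack(r))
E
```

```text
time: 11.65
position: [0.5006, 0.2504, 0.1607]
tool_rot: [0.468, -0.528, 0.47, 0.529]
wrist_force: [-0.7, -0.8, 0.1]
width: 0.372
shift [ 0.0257 -0.0015 -0.    ] roll -0.006 pos [0.5006 0.2504 0.1607] yawz 1.69 F [-0.66 -0.76  0.08] w 0.372 t 11.65
```

View pics/g7.png

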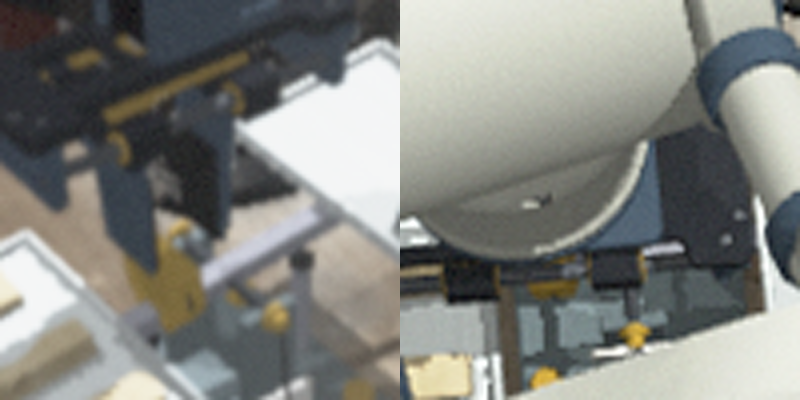

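Run:
```python
from h import *
import pickle
a,b=pickle.load(open('c2.pkl','rb'))
s=robot.read_state();P=s['position'];w=.125
ex=np.array([np.cos(w),np.sin(w),0]);ey=np.array([-np.sin(w),np.cos(w),0])
q=lambda p:((proj(a,p)-[180,110])*4).round(0)
for z in(.017,.030):
  for x in(-.016,.016): print('Lfinger',z,x,q(P+ey*z+ex*x), 'R',q(P-ey*z+ex*x))
# brass mask corners before (c2 scene)
hsv=cv2.cvtColor(a['color'],cv2.COLOR_RGB2HSV);m=cv2.inRange(hsv,(18,140,90),(32,255,255));m[:,:200]=0;m[:,240:]=0;m[:160]=0;m[:150]=0;m[200:]=0
k=max(cv2.findContours(m,0,1)[0],key=cv2.contourArea);print(((cv2.approxPolyDP(cv2.convexHull(k),1.5,True)[:,0]-[180,110])*4).tolist())
C=np.array([.5085,.213,.115])
for S in(.034,.037,.040):
  t=-.09; f=lambda x,y,z:C+ex*x+ey*(y*np.cos(t)-z*np.sin(t))+np.array([0,0,1])*(y*np.sin(t)+z*np.cos(t))
  print(S,[q(f(x,S+y,z)).tolist() for x,y,z in((-.022,-.011,.038),(.022,-.011,.038),(.022,.011,.038),(-.022,.011,.038),(-.022,-.011,.008),(-.022,.011,.008),(.022,.011,.008))])
```

```text
Lfinger 0.017 -0.016 [155. 262.] R [211. 234.]
Lfinger 0.017 0.016 [118. 229.] R [174. 203.]
Lfinger 0.03 -0.016 [134. 273.] R [232. 224.]
Lfinger 0.03 0.016 [ 97. 240.] R [194. 193.]Traceback (most recent call last):
  File "<stdin>", line 11, in <module>
ValueError: max() iterable argument is empty
```

Run:
```python
from h import *
import pickle
a,b=pickle.load(open('c2.pkl','rb'))
w=.125
ex=np.array([np.cos(w),np.sin(w),0]);ey=np.array([-np.sin(w),np.cos(w),0])
q=lambda p:((proj(a,p)-[180,110])*4).round(0)
r=a['color'].astype(int);print(r[177,220],r[170,218])
m=((r[:,:,0]-r[:,:,2])>70).astype(np.uint8);m[:,:200]=0;m[:,240:]=0;m[:155]=0;m[200:]=0
k=max(cv2.findContours(m,0,1)[0],key=cv2.contourArea);print(cv2.contourArea(k),((cv2.approxPolyDP(cv2.convexHull(k),1.5,True)[:,0]-[180,110])*4).tolist())
C=np.array([.5085,.213,.115])
for S in(.034,.037,.040):
  t=-.09; f=lambda x,y,z:C+ex*x+ey*(y*np.cos(t)-z*np.sin(t))+np.array([0,0,1])*(y*np.sin(t)+z*np.cos(t))
  print(S,[q(f(x,S+y,z)).tolist() for x,y,z in((-.022,-.011,.038),(.022,-.011,.038),(.022,.011,.038),(-.022,.011,.038),(-.022,-.011,.008),(-.022,.011,.008),(.022,.011,.008))])
```

```text
[211 179 101] [219 189 108]
133.0 [[124, 244], [152, 228], [192, 272], [164, 284]]
0.034 [[209.0, 261.0], [158.0, 218.0], [123.0, 238.0], [174.0, 282.0], [215.0, 303.0], [181.0, 324.0], [131.0, 280.0]]
0.037 [[204.0, 264.0], [153.0, 221.0], [118.0, 240.0], [169.0, 285.0], [210.0, 306.0], [176.0, 327.0], [127.0, 282.0]]
0.04 [[200.0, 267.0], [149.0, 223.0], [114.0, 243.0], [164.0, 288.0], [206.0, 309.0], [171.0, 330.0], [122.0, 285.0]]
```

```bash
python3 -m jog '[{"x":0,"y":0,"z":0.0025,"roll":0,"fingers":-0.16},{"x":0.005,"y":0,"z":0.0025,"roll":0,"fingers":-0.16},{"x":0.01,"y":0,"z":0.0025,"roll":0,"fingers":-0.16},{"x":0.012,"y":0,"z":0.0025,"roll":0,"fingers":-0.16},{"x":0.012,"y":0,"z":0.0025,"roll":0,"fingers":-0.16}]'; python3 -m jog '[{"x":0.003,"y":0,"z":0,"roll":0,"fingers":-0.16},{"x":0.005,"y":0,"z":0,"roll":0,"fingers":-0.16},{"x":0.005,"y":0,"z":0,"roll":0,"fingers":-0.16}]';  python3 -m jog '[{"x":0.003,"y":0,"z":0,"roll":0,"fingers":-0.16},{"x":0.006,"y":0,"z":0,"roll":0,"fingers":-0.16},{"x":0.008,"y":0,"z":0,"roll":0,"fingers":-0.16},{"x":0.008,"y":0,"z":0,"roll":0,"fingers":-0.16}]'; python3 d.py 0.502 0.2505 0.135 1.696
```

```text
time: 12.25
position: [0.5013, 0.2532, 0.15]
tool_rot: [0.469, -0.529, 0.47, 0.529]
wrist_force: [-0.0, 0.4, 0.5]
width: 0.421
time: 12.55
position: [0.5014, 0.2533, 0.1451]
tool_rot: [0.469, -0.529, 0.469, 0.529]
wrist_force: [0.4, -0.3, 0.4]
width: 0.42
time: 12.95
position: [0.5013, 0.2533, 0.1371]
tool_rot: [0.469, -0.529, 0.47, 0.529]
wrist_force: [-0.2, -0.1, 0.9]
width: 0.418
shift [ 0.0021 -0.0003 -0.0028] roll -0.006 pos [0.5013 0.2533 0.1371] yawz 1.69 F [-0.17 -0.13  0.87] w 0.418 t 12.95
```

```bash
python3 -m jog '[{"x":0,"y":0,"z":-0.003,"roll":0,"fingers":-0.16},{"x":0,"y":0,"z":-0.006,"roll":0,"fingers":-0.16},{"x":0,"y":0,"z":-0.009,"roll":0,"fingers":-0.16},{"x":0,"y":0,"z":-0.012,"roll":0,"fingers":-0.16},{"x":0,"y":0,"z":-0.015,"roll":0,"fingers":-0.16}]'; python3 -m jog '[{"x":0,"y":0,"z":-0.003,"roll":0,"fingers":-0.16},{"x":0,"y":0,"z":-0.006,"roll":0,"fingers":-0.16},{"x":0,"y":0,"z":-0.009,"roll":0,"fingers":-0.16},{"x":0,"y":0,"z":-0.012,"roll":0,"fingers":-0.16},{"x":0,"y":0,"z":-0.015,"roll":0,"fingers":-0.16}]'
```

```text
time: 13.45
position: [0.5035, 0.2384, 0.1377]
tool_rot: [0.47, -0.529, 0.469, 0.529]
wrist_force: [-0.7, 3.6, 2.4]
width: 0.418
time: 13.95
position: [0.5051, 0.2233, 0.1374]
tool_rot: [0.469, -0.529, 0.469, 0.529]
wrist_force: [-0.1, 2.9, 2.8]
width: 0.419
```

```bash
python3 -m jog '[{"x":0,"y":0,"z":-0.003,"roll":0,"fingers":-0.16},{"x":0,"y":0,"z":-0.006,"roll":0,"fingers":-0.16},{"x":0,"y":0,"z":-0.009,"roll":0,"fingers":-0.16},{"x":0,"y":0,"z":-0.012,"roll":0,"fingers":-0.16},{"x":0,"y":0,"z":-0.012,"roll":0,"fingers":-0.16}]';python3 -m jog '[{"x":0,"y":0,"z":0.004,"roll":0,"fingers":-0.16},{"x":0,"y":0,"z":0.007,"roll":0,"fingers":-0.16},{"x":0,"y":0,"z":0.007,"roll":0,"fingers":-0.16},{"x":0,"y":0,"z":0.007,"roll":0,"fingers":-0.16},{"x":0,"y":0,"z":0.007,"roll":0,"fingers":-0.16}]'
cat > tilt.py <<'E'
from h import *
import pickle
g=lambda c:cv2.GaussianBlur(cv2.cvtColor(c['color'],cv2.COLOR_RGB2GRAY),(0,0),1).astype(np.float32)
c0=pickle.load(open('c0.pkl','rb'))[0];c2=pickle.load(open('c2.pkl','rb'))[0]
x0,y0,x1,y1=272,143,330,172   # slate + pan edge in c2
def shift(ref,im,init):
    W=np.float32([[1,0,init[0]],[0,1,init[1]]])
    cc,W=cv2.findTransformECC(ref[y0:y1,x0:x1],im,np.float32([[1,0,x0+init[0]],[0,1,y0+init[1]]]),cv2.MOTION_TRANSLATION,(3,200,1e-5),None,5)
    return W[:,2]-[x0,y0],cc
def tilt(im):
    r=[]
    full,cf=shift(g(c2),g(c0),(0,9)); 
    for n in(0,4,8):
        try:
            s,cc=shift(g(c2),g(im),(0,n)); r.append((cc,s))
        except cv2.error: pass
    cc,s=max(r,key=lambda k:k[0]); return -.09+.18*(s@full)/(full@full),s.round(2),round(cc,3),full.round(2),round(cf,3)
if __name__=='__main__':
    print(robot.read_state()['time'],*tilt(cam('scene')),*tilt(cam('scene')))
E
python3 tilt.py
```

```text
time: 14.45
position: [0.5065, 0.211, 0.1373]
tool_rot: [-0.469, 0.529, -0.47, -0.529]
wrist_force: [-1.1, 0.6, -0.7]
width: 0.42
time: 14.95
position: [0.5057, 0.2186, 0.1374]
tool_rot: [-0.469, 0.529, -0.469, -0.529]
wrist_force: [0.4, -0.2, 0.2]
width: 0.417
14.95 0.005040938098058598 [-0.29  4.34] 0.946 [-0.85  8.19] 0.885 0.0007999706528492995 [-0.24  4.15] 0.949 [-0.85  8.19] 0.885
```

```bash
for i in 1 2 3 4; do python3 -m jog '[{"x":0,"y":0,"z":0,"roll":0,"fingers":-0.16},{"x":0,"y":0,"z":0,"roll":0,"fingers":-0.16},{"x":0,"y":0,"z":0,"roll":0,"fingers":-0.16},{"x":0,"y":0,"z":0,"roll":0,"fingers":-0.16},{"x":0,"y":0,"z":0,"roll":0,"fingers":-0.16}]'|grep force; python3 tilt.py; done
python3 - <<'E'
from h import *
for X0 in([.478,.083],):
  import pickle
  c=pickle.load(open('c0.pkl','rb'))[0]
  print(proj(c,X0+[.127+.0113])-proj(c,X0+[.127-.0113]))
E
```

```text
wrist_force: [-1.0, 0.4, -0.0]
15.55 -0.01547551130519488 [-0.15  3.41] 0.962 [-0.85  8.19] 0.885 -0.015877926142616655 [-0.15  3.39] 0.963 [-0.85  8.19] 0.885
wrist_force: [0.4, 0.5, -0.3]
16.15 -0.015996077624377575 [-0.14  3.39] 0.962 [-0.85  8.19] 0.885 -0.01568585874711728 [-0.17  3.4 ] 0.962 [-0.85  8.19] 0.885
wrist_force: [0.3, 0.3, 0.3]
16.75 -0.01398058200452007 [-0.22  3.47] 0.96 [-0.85  8.19] 0.885 -0.013948895556008312 [-0.22  3.47] 0.961 [-0.85  8.19] 0.885
wrist_force: [0.3, 0.2, -0.1]
17.35 -0.013664210648349884 [-0.22  3.49] 0.96 [-0.85  8.19] 0.885 -0.01392978044517132 [-0.23  3.47] 0.96 [-0.85  8.19] 0.885
[ 0.81060365 -8.12171964]
```

Tilt reads -0.014 (left low). I'll push about 1.4 mm beyond the last contact point, then back off.

```bash
python3 -m jog '[{"x":0,"y":0,"z":-0.004,"roll":0,"fingers":-0.16},{"x":0,"y":0,"z":-0.0065,"roll":0,"fingers":-0.16},{"x":0,"y":0,"z":-0.0075,"roll":0,"fingers":-0.16},{"x":0,"y":0,"z":-0.0085,"roll":0,"fingers":-0.16},{"x":0,"y":0,"z":-0.0085,"roll":0,"fingers":-0.16}]';python3 -m jog '[{"x":0,"y":0,"z":0.004,"roll":0,"fingers":-0.16},{"x":0,"y":0,"z":0.007,"roll":0,"fingers":-0.16},{"x":0,"y":0,"z":0.007,"roll":0,"fingers":-0.16},{"x":0,"y":0,"z":0.007,"roll":0,"fingers":-0.16},{"x":0,"y":0,"z":0.007,"roll":0,"fingers":-0.16}]'
for i in 1 2 3 4; do python3 -m jog '[{"x":0,"y":0,"z":0,"roll":0,"fingers":-0.16},{"x":0,"y":0,"z":0,"roll":0,"fingers":-0.16},{"x":0,"y":0,"z":0,"roll":0,"fingers":-0.16},{"x":0,"y":0,"z":0,"roll":0,"fingers":-0.16},{"x":0,"y":0,"z":0,"roll":0,"fingers":-0.16}]'|grep force; done;  python3 tilt.py
```

```text
time: 17.95
position: [0.5067, 0.21, 0.1374]
tool_rot: [-0.469, 0.529, -0.469, -0.529]
wrist_force: [-0.3, 0.5, 0.1]
width: 0.419
time: 18.45
position: [0.5058, 0.2171, 0.1374]
tool_rot: [-0.469, 0.529, -0.469, -0.529]
wrist_force: [0.1, 0.6, -0.0]
width: 0.418
wrist_force: [0.3, 0.6, 0.1]
wrist_force: [-0.1, -1.2, 0.4]
wrist_force: [-0.1, -0.2, -0.6]
wrist_force: [0.6, 0.7, 0.6]
20.45 -0.006379157310660688 [-0.16  3.83] 0.954 [-0.85  8.19] 0.885 -0.006386899700089557 [-0.18  3.83] 0.954 [-0.85  8.19] 0.885
```

```bash
python3 -m jog '[{"x":0,"y":0,"z":-0.004,"roll":0,"fingers":-0.16},{"x":0,"y":0,"z":-0.006,"roll":0,"fingers":-0.16},{"x":0,"y":0,"z":-0.007,"roll":0,"fingers":-0.16},{"x":0,"y":0,"z":-0.0077,"roll":0,"fingers":-0.16},{"x":0,"y":0,"z":-0.0077,"roll":0,"fingers":-0.16}]';python3 -m jog '[{"x":0,"y":0,"z":0.004,"roll":0,"fingers":-0.16},{"x":0,"y":0,"z":0.007,"roll":0,"fingers":-0.16},{"x":0,"y":0,"z":0.007,"roll":0,"fingers":-0.16},{"x":0,"y":0,"z":0.007,"roll":0,"fingers":-0.16},{"x":0,"y":0,"z":0.007,"roll":0,"fingers":-0.16}]'
for i in 1 2 3 4; do python3 -m jog '[{"x":0,"y":0,"z":0,"roll":0,"fingers":-0.16},{"x":0,"y":0,"z":0,"roll":0,"fingers":-0.16},{"x":0,"y":0,"z":0,"roll":0,"fingers":-0.16},{"x":0,"y":0,"z":0,"roll":0,"fingers":-0.16},{"x":0,"y":0,"z":0,"roll":0,"fingers":-0.16}]'|grep force; done;  python3 tilt.py
```

```text
time: 21.05
position: [0.5068, 0.2093, 0.1374]
tool_rot: [-0.469, 0.529, -0.469, -0.529]
wrist_force: [0.0, -1.0, -0.7]
width: 0.422
time: 21.55
position: [0.5059, 0.2164, 0.1374]
tool_rot: [0.469, -0.529, 0.469, 0.529]
wrist_force: [1.1, -0.0, 0.7]
width: 0.418
wrist_force: [-0.3, -0.5, -0.3]
wrist_force: [0.1, 0.2, -0.3]
wrist_force: [0.4, -0.1, 0.1]
wrist_force: [0.0, 0.2, -0.3]
23.55 0.0005458480940064431 [-0.27  4.13] 0.947 [-0.85  8.19] 0.885 0.0006003453410251269 [-0.29  4.14] 0.947 [-0.85  8.19] 0.885
```

Level by the slate shift. Withdrawing straight up and checking.

```bash
python3 -m jog '[{"x":-0.008,"y":0,"z":0,"roll":0,"fingers":-0.16},{"x":-0.02,"y":0,"z":0,"roll":0,"fingers":-0.16},{"x":-0.05,"y":0,"z":0,"roll":0,"fingers":-0.16},{"x":-0.1,"y":0,"z":0,"roll":0,"fingers":-0.16},{"x":-0.15,"y":0,"z":0,"roll":0,"fingers":-0.16}]'
python3 -m jog '[{"x":-0.04,"y":0.02,"z":0,"roll":0,"fingers":-0.16},{"x":-0.08,"y":0.03,"z":0,"roll":0,"fingers":-0.16},{"x":-0.12,"y":0.03,"z":0,"roll":0,"fingers":-0.16},{"x":-0.12,"y":0.03,"z":0,"roll":0,"fingers":-0.16},{"x":-0.12,"y":0.03,"z":0,"roll":0,"fingers":-0.16}]'
for i in 1 2 3; do python3 -m jog '[{"x":0,"y":0,"z":0,"roll":0,"fingers":-0.16},{"x":0,"y":0,"z":0,"roll":0,"fingers":-0.16},{"x":0,"y":0,"z":0,"roll":0,"fingers":-0.16},{"x":0,"y":0,"z":0,"roll":0,"fingers":-0.16},{"x":0,"y":0,"z":0,"roll":0,"fingers":-0.16}]'|grep force; done;  python3 tilt.py
python3 - <<'E'
from h import *
a=cam('scene');b=cam('top')
r=[cv2.resize(c['color'][y:y+h,x:x+w,::-1],(400,int(400*h/w)),interpolation=cv2.INTER_CUBIC) for c,x,y,w,h in((a,130,90,210,190),(b,145,90,210,190))]
cv2.imwrite('pics/g8.png',np.hstack(r))
E
```

```text
time: 24.15
position: [0.5054, 0.2162, 0.29]
tool_rot: [0.469, -0.529, 0.469, 0.529]
wrist_force: [0.5, 0.6, 0.9]
width: 0.42
time: 24.65
position: [0.4761, 0.2128, 0.409]
tool_rot: [-0.47, 0.529, -0.469, -0.528]
wrist_force: [0.7, -0.1, -0.1]
width: 0.421
wrist_force: [-0.5, -1.0, 0.4]
wrist_force: [0.1, 0.8, 0.6]
wrist_force: [-0.0, 1.0, -0.5]
26.15 -0.0013924308899738586 [-0.09  4.06] 0.958 [-0.85  8.19] 0.885 -0.0019116798174942384 [-0.06  4.04] 0.958 [-0.85  8.19] 0.885
```

View pics/g8.png

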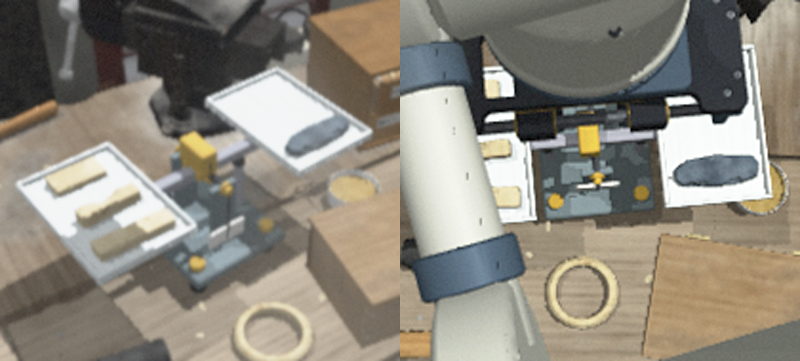

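The scene shows three blanks flat in the left pan, the slate alone on the right, the gripper clear, and the tin and bangle in place. Tilt is about -0.002. The left pan's far corner sits at row 186.1, against a level midpoint of 185.6. Handing in.

```bash
python3 -c "
from workcell import robot
print(robot.sign_off())"
```

```text
the job is handed in; nothing more can be done
None
```

I moved the 70 mm blank (bone_blank_2) from the slate's pan to the free middle of the other pan and let it go gently. Then I pushed the poise to the right, in one long slide and two small nudges, until the beam came to rest level. The job was handed in at about 26 s of the 72 s allowed.

**Last checks:**
- **Pans:** the last pictures showed all three blanks flat in the left pan and the slate alone in the right. The tin and bangle looked unmoved, judged by eye only.
- **Tilt:** after I withdrew the arm it measured about -0.002 rad, from the slate's image shift between the two stops (limit ±0.016). A rough second check on one corner of the left pan gave about -0.008 rad, but is only good to about half a pixel (0.008 rad).
- **Force:** the readings I took while pushing were at most about 4 N at the wrist, well under the 20 N limit.

**One disagreement:** the two-view heights came out about 5 mm lower than the text's figures, so I made the descents in small steps, watching the force.

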